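# Set a recipe stand's sliding leg to length and squeeze its cam lever shut

## Task

The recipe stand's sliding front leg is pulled in by a spring. With the cam lever still open, draw the leg out by its lip until its pointer lines up with the little index clip on the stand's edge, and while you hold it there squeeze the cam lever fully shut against the leg's grip block; do not start closing the lever at a wrong length. Finish still holding: keep the grip block and lever squeezed between your fingers with the pointer at the clip, and leave the clip and the things standing around as they are.

Things in the scene. Friction and masses are not known exactly. Their poses are not given: they have to be found in the camera images.
- stand: Recipe stand, fixed: dark wooden deck, x -125 to +150 mm, 130 wide, 12 high, with a leaning slatted book rest (180 wide, 160 high) whose foot is at x +128. Origin on the worktop under the deck's middle line; x points to the book rest, y to its left, z up. A steel bridge 31 mm high crosses the deck at x 59 to 85. All its parts keep its orientation.
- leg (a joint): Extension of the sliding front leg, m: 0 = fully in (start), 0.09 = fully out; grows as the leg is drawn along the stand's -x, away from the book rest. A spring pulls it in with 3 N at 0, rising to 6.6 N at 0.09; the shut lever alone does not hold it, so keep it in hand.
- leg_frame (a point): Point fixed to the leg; equals the stand's origin (on the worktop plane) when the leg is at 0. From it, in stand axes: wooden lip across the front, x -16 to -10, y -45 to +45, z 16 to 64 mm; behind it an upright aluminium grip block, x -10 to +38, y -13 to +1, z 22 to 68. Fingers straddling block and lever can push the lip's back face (x -10) toward -x. The leg's flat bar below tops out at z 22.
- lever (a joint): The sliding cam lever, m: 0 = open, 0.012 = fully shut against its stop; moves along the stand's -y, toward the grip block. It has 4 N of friction, no spring, and stays where it is pushed.
- lever_face (a point): Middle of the outer (left, +y) face of the lever's upright steel blade, 48 mm above the worktop. The blade rides with the leg, left of the grip block: 40 mm long (x), 8 thick, 42 high (z 26 to 68). Over their outer faces block and blade measure 38 mm when open (leg_frame y -13 to +25), 26 mm when shut (-13 to +13).
- grip_centre (a point): Point on the leg, 22 mm behind the lip's back face, midway between the outer faces of grip block and SHUT lever (leg_frame + 12, 0, 48 mm). With fingers closing along stand y and centred here, both fingers meet their faces together. Deck surface is 36 mm below it.
- pointer (a point): Tip of the small aluminium pointer at the left end of the lip, 18 mm above the worktop, moving with the leg.
- clip_mark (a point): Tip of the steel index clip's thin fin on the deck's left edge, 18 mm above the worktop; the pointer must come to the same stand x. The clip tops out at 22 mm.
- clip (a joint): Position of the index clip along the deck, m; reads the value that leg has when the pointer is exactly at the clip (0.035 to 0.078). Stiff (12 N of friction); not to be moved.
- mug_1: Small mug, 61x85x51 mm, standing to the right of the stand; bystander. Origin at its base.
- tape_1: Roll of tape lying flat, 100 mm across, 25 mm high, to the left of the stand; bystander. Origin at its base.
- coffee_pod_2: Coffee pod, 51 mm across, 44 mm high, to the left of the stand; bystander. Origin at its base.

How it is judged:
By the outcome, as a careful person would: the job done as asked, in the order asked, and still so for the second after the job is handed in, while the arm keeps its last pose, push and grip.
It also fails if it takes over 35 s, if anything falls off the work surface, if the arm or the gripper's body presses on something with over 40 N, if the wrist force passes 120 N, or if a joint passes its speed limit or range.

## Robot

A 7-joint arm with a two-finger parallel gripper is mounted at the origin on a cart in front of the work surface, level with it; the furniture and walls round the work are solid. World frame = base frame: x ahead of the robot, y to its left, z up, the work surface at z = 0. Lengths are in mm, angles in rad, forces in N, time in s.
With the tool pointing down it reaches from about 400 to 900 mm from the base axis. Payload 5.5 kg.
Tool frame: the origin (TCP) lies at the very end of the fingers, on their centre line; the grasp point (between the pads) lies 19 mm behind it (manip.grip_point_offset is the distance from the TCP to the grasp point, in mm); z points along the fingers, y is the line along which they close (so a half turn about z gives the same grasp; the last joint's range is limited). The gripper opens to 85 mm and grips with 20 to 120 N. Pads are 22 mm wide; open, the fingers measure 114 mm over their backs; the gripper's body (76 mm by 85 mm) begins 54 mm behind the grasp point. The pads swing forward as they close: fully open they stand 13 mm farther back than shut.
Start: joints at [-1.033, 0.501, -0.427, 1.55, 0.221, 1.138, -0.21], TCP at [176.342, 625.622, 231.31] pointing down, gripper open.
Joint ranges: [-2.88, 2.88], [-0.31, 2.03], [-1.54, 1.56], [0.2, 2.42], [-1.41, 4.55], [0.19, 2.02], [-2.57, 2.57]. Speed limits (rad/s): [2.57, 2.57, 3.14, 3.14, 3.14, 3.14, 3.14].

## Interface

Orientations are given as a unit quaternion [x, y, z, w].
In Python, from workcell import manip, viewer, finder gives the robot as it stands.
- The arm moves only by the shell command python3 -m inch 'ROWS' [OPENING]. ROWS is JSON, a list of rows, each a list of 4 numbers: the shift along the tool's x, y, z in units of 30 mm (1.0 is 30 mm), then the turn about the tool's z in units of 5 degrees (1.0 is 5 degrees). A call has 1 to 20 rows; each row is the pose to reach, as a shift and turn from the pose commanded when the call began, along the tool's axes at that moment; what a row does not reach only later rows make up. A row lasts 1/12 s, in which the tool goes at most 41.7 mm and 7.16 degrees, less where a joint would pass 70% of its speed; a pose out of reach is approached as far as the arm can. A call with a gripper value outside its range is refused whole. OPENING is the opening, from -1 (shut) to 1 (fully open), set as the call begins (- or left out, the last holds). The fingers move at their own pace and stop on an object; the grip force is fixed at half the most. Time passes only in rows, so rows that repeat a pose let the fingers close. It gives the time, the measured TCP pose, the force, the opening and the grip force at its end, in the units of the state.
- manip.observe(): the state, without advancing time (a new reading comes with each control period).
- viewer.get_image(name): name is "scene" or "top"; returns a dict with "frame" (384x512x3 uint8, blue, green, red), "z_map" (384x512 float32, mm along the optical axis (not along the pixel's ray), 0 where there is no reading), "K" (3x3 intrinsics, pixels), "T" (4x4, takes a point from camera to world coordinates). Camera axes: x right, y up, looking along -z (the intrinsics and any distortion apply to the point x, -y, -z); pixel columns grow to the right and rows downward; lengths in mm; the calibration is good to about 2 mm. A picture is of the moment at which its call begins.
- manip.hand_in(): hands the job in; it is judged then, once.
Trained networks look in a picture, given as the dict that the camera call returned (one of the last four; its "shot" number tells which), for a name from the list of things; names that differ only in an ending like _2 or _b are one class to them, and where a whole thing is asked for, a point or a joint stands for the part that bears it (a point fixed in the world has none). Each returns a list of dicts, best first, with "conf" (0 to 1); they miss things now and then, are a little off and sometimes report something else, mostly with a low value. They report only what shows in the picture. A call takes as long as a camera call.
- finder.boxes_of(picture, label): "location" ([row, column] in pixels, amid what is visible of it).
- finder.masks_of(picture, label): "pixels" (384x512 bool, what is visible of it) and "location" ([row, column] in pixels, amid what is visible of it).
- finder.pinpoint(picture, label): "location" ([row, column] in pixels: a listed point, or the origin of a listed thing).
The state is a dict: "time_s": time; "joint_positions": joint angles; "qvel": joint speeds; "effort": joint torques, N m; "ee_pos": TCP position; "tool_rot": TCP orientation; "wrist_force": force on the tool from outside, world axes, zero at the start; "ft_torque": the same for the moment, N m; "finger_gap": finger opening in mm; "grip_force": force on a finger pad.
Only numpy, scipy, OpenCV 4.12 (cv2) and the standard library are available. Lean on these libraries where they do the work, as an engineer would, in place of code of your own. Each camera call takes 0.05 s, during which the arm holds its last target. There are 200 camera calls.

## Working session

There is one attempt and no reset: what is moved stays moved. The work goes in short steps, Python scripts to look and compute and a shell command to move; the robot and the scene stay as the last step left them, time stands still between calls to the robot, and variables do not carry over. Pictures are saved under pics/ and viewed, at most 10 in all, crops included, and the job is handed in when it is done.

```bash
mkdir -p pics
cat > h.py <<'E'
import numpy as np, cv2
from workcell import manip, viewer, finder
def ray(p,rc):
    K,T=p["K"],p["T"]; r,c=rc
    d=np.array([(c-K[0,2])/K[0,0],-(r-K[1,2])/K[1,1],-1.0])
    return T[:3,3],T[:3,:3]@d
def atz(p,rc,z):
    o,d=ray(p,rc); return o+d*(z-o[2])/d[2]
def depth(p,rc):
    o,d=ray(p,rc); z=p["z_map"][int(round(rc[0])),int(round(rc[1]))]; return o+d*z
def tri(ps,rcs):
    A=np.zeros((3,3));b=np.zeros(3);L=[]
    for p,rc in zip(ps,rcs):
        o,d=ray(p,rc); d=d/np.linalg.norm(d); M=np.eye(3)-np.outer(d,d); A+=M;b+=M@o;L.append((M,o))
    x=np.linalg.solve(A,b); return x,[round(float(np.linalg.norm(M@(x-o))),1) for M,o in L]
E
cat > a.py <<'E'
from h import *
np.set_printoptions(precision=1,suppress=True)
P={n:viewer.get_image(n) for n in("scene","top")}
for n in P: cv2.imwrite(f"pics/{n}1.png",P[n]["frame"]); print(n,P[n]["T"],P[n]["K"][0])
for l in ["stand","leg_frame","lever_face","grip_centre","pointer","clip_mark","mug_1","tape_1","coffee_pod_2"]:
    R={n:finder.pinpoint(P[n],l)[:2] for n in P}
    for n in R: print(l,n,[(np.round(q["location"],1),round(q["conf"],2),depth(P[n],q["location"])) for q in R[n]])
    if R["scene"] and R["top"]: print("   tri",tri(list(P.values()),[R[n][0]["location"] for n in P]))
s=manip.observe(); print(s)
print(manip.grip_point_offset)
E
python3 a.py
```

```text
scene [[ -0.7   0.5  -0.5 118.7]
 [ -0.7  -0.5   0.5 379.8]
 [ -0.    0.8   0.7 600.6]
 [  0.    0.    0.    1. ]] [390.6   0.  262.1]
top [[   0.     1.    -0.2  353.7]
 [  -1.     0.    -0.   -47.2]
 [  -0.     0.2    1.  1061.8]
 [   0.     0.     0.     1. ]] [441.6   0.  259. ]
stand scene [(array([200.7, 246.5]), 0.84, array([608. , -36.6,  18.5]))]
stand top []
leg_frame scene [(array([200.2, 245.8]), 0.57, array([608. , -34.7,  21.1]))]
leg_frame top [(array([189.6, 262.9]), 0.88, array([609.1, -44.1,  57.8]))]
   tri (array([621.3, -44.6,   6.6]), [1.0, 1.0])
lever_face scene [(array([188.5, 235.2]), 0.63, array([616.3, -13.6,  62.4]))]
lever_face top [(array([177.6, 258.4]), 0.68, array([634.3, -32.8,  70.8]))]
   tri (array([643.4, -33.2,  34.6]), [1.4, 1.4])
grip_centre scene [(array([181.1, 244.7]), 0.71, array([627.7, -50.4,  55.1]))]
grip_centre top [(array([178.3, 265.8]), 0.74, array([633.8, -50.1,  68.6]))]
   tri (array([635.9, -52.5,  50.2]), [3.8, 3.8])
pointer scene [(array([207.2, 230.9]), 0.93, array([618. ,   0.3,  15.8]))]
pointer top [(array([183. , 240.2])
[... 769 characters left out ...]
2 scene [(array([249.2, 196.2]), 0.96, array([566.4, 130.5,  24.4]))]
coffee_pod_2 top [(array([205.3, 192.8]), 0.59, array([569.7, 120.4,  43.2])), (array([178. , 256.7]), 0.25, array([634.1, -28.8,  67.9]))]
   tri (array([576.2, 125.3,  12.1]), [0.2, 0.2])
{'time_s': 1.0, 'joint_positions': array([-1. ,  0.5, -0.4,  1.6,  0.2,  1.1, -0.2]), 'qvel': array([ 0.,  0., -0.,  0.,  0., -0., -0.]), 'effort': array([  0. , -56.9,  -5.8, -28.1,   0. ,   0. ,   0. ]), 'ee_pos': array([176.4, 625.6, 231.3]), 'tool_rot': array([ 0.1,  1. ,  0. , -0. ]), 'wrist_force': array([-0.2, -0.2,  0. ]), 'ft_torque': array([ 0., -0.,  0.]), 'grip_force': 0.0, 'finger_gap': 85.51718192102126}
18.700000000000003
```

Run:
```python
import cv2
a=cv2.imread("pics/scene1.png")[110:290,130:380];b=cv2.imread("pics/top1.png")[90:270,150:360]
cv2.imwrite("pics/s1c.png",cv2.resize(a,None,fx=3.2,fy=3.2,interpolation=cv2.INTER_CUBIC))
cv2.imwrite("pics/t1c.png",cv2.resize(b,None,fx=3.2,fy=3.2,interpolation=cv2.INTER_CUBIC))
```

```text
(no output)
```

View pics/s1c.png

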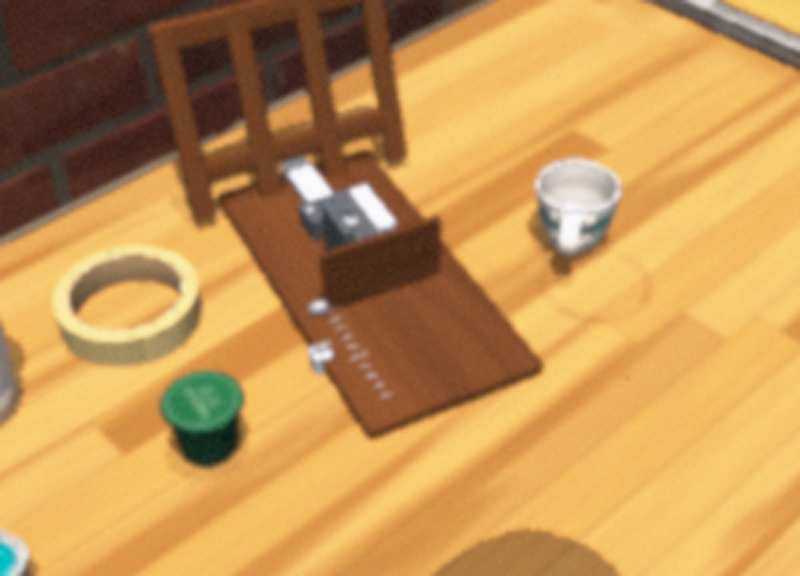

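View pics/t1c.png

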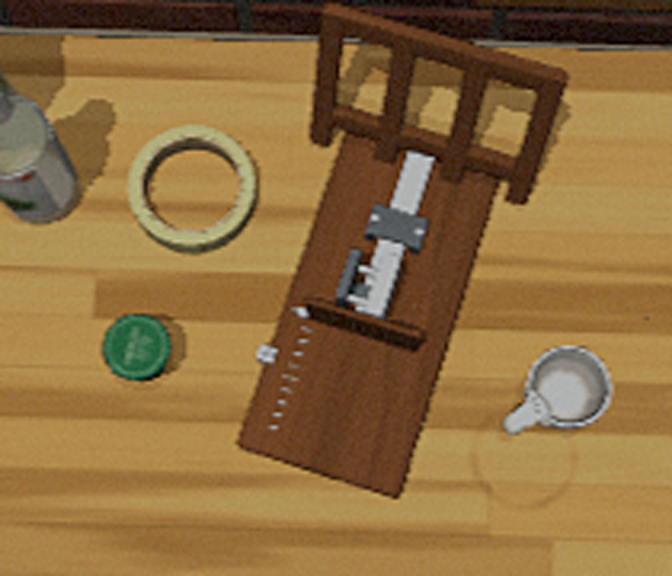

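The scene crop shows the stand with its lip at about (380,265), pointer at (318,305) and clip at (320,355). In the top crop the stand is yawed about -19°, with the pointer near (302,312), the clip at (266,354), and the lever (350,278) left of the block (378,290). I'll fit the geometry from the depth maps.

```bash
cat > b.py <<'E'
from h import *
np.set_printoptions(precision=1,suppress=True)
def cloud(p):
    K,T=p["K"],p["T"]; z=p["z_map"]; r,c=np.indices(z.shape)
    X=np.stack([(c-K[0,2])/K[0,0]*z,-(r-K[1,2])/K[1,1]*z,-z],-1)@T[:3,:3].T+T[:3,3]
    X[z<=0]=np.nan; return X
import sys
if __name__=="__main__":
  for n in("scene","top"):
    p=viewer.get_image(n);X=cloud(p);hsv=cv2.cvtColor(p["frame"],cv2.COLOR_BGR2HSV)
    roi=(abs(X[...,0]-620)<200)&(abs(X[...,1]+45)<130)
    tab=(abs(X[...,2])<6)&roi; print(n,"table z",np.median(X[tab][:,2]),X[tab][:,2].std())
    m=(roi&(X[...,2]>6)&(X[...,2]<22)&(X[...,0]<690)).astype(np.uint8)
    k,l,st,_=cv2.connectedComponentsWithStats(m); i=1+st[1:,4].argmax(); D=X[l==i]
    print("deck z",np.median(D[:,2]),"front part"); 
    rect=cv2.minAreaRect(D[:,:2].astype(np.float32)); print(rect,cv2.boxPoints(rect))
    for l in("stand","lever","leg","clip"):
        for q in finder.masks_of(p,l)[:2]:
            Y=X[q["pixels"]];Y=Y[np.isfinite(Y[:,0])]; print(l,round(q["conf"],2),len(Y),np.median(Y,0),Y.min(0),Y.max(0))
E
python3 b.py
```

```text
scene table z -0.6698227276691568 1.22172627258034
deck z 11.180566478528249 front part
((592.0560913085938, -37.772361755371094), (135.94332885742188, 191.0410614013672), 73.62380981445312) [[ 481.2  -76.1]
 [ 664.5 -129.9]
 [ 702.9    0.5]
 [ 519.6   54.4]]
stand 0.91 7247 [671.9 -49.8  17.2] [ 483.8 -182.6   -3.6] [866.4  46.5 153.2]
stand 0.52 1063 [613.8 -52.2  45.2] [ 592.5 -123.7   10.2] [762.8  -1.4  70.3]
lever 0.66 1057 [712.9  93.   18.6] [670.1  42.1  -3.6] [794.4 139.5  26.5]
lever 0.4 124 [644.2 -32.9  60.1] [616.8 -74.2  12.3] [691.1 -18.   70.3]
leg 0.61 1085 [614.7 -51.5  44. ] [ 592.5 -120.1   -1. ] [773.    4.5  70.3]
leg 0.2 47 [587.9  29.8  14.5] [582.8  19.8   2.1] [595.3  34.2  22.1]
top table z -0.5399113734385992 2.007842568630123
deck z 11.367095113277628 front part
((605.4468383789062, -38.74114990234375), (135.68275451660156, 213.23399353027344), 73.71257019042969) [[ 484.1  -74. ]
 [ 688.8 -133.8]
 [ 726.8   -3.5]
 [ 522.1   56.3]]
stand 0.66 7353 [668.  -57.1  13.2] [ 487.8 -180.    -4. ] [859.8  47.3 157.1]
lever 0.69 126 [640.  -35.1  55.1] [622.3 -50.4   9.3] [666.5 -22.7  71.6]
leg 0.71 687 [633.1 -52.8  48.8] [595.5 -90.8   6.9] [752.9   4.7  73.4]
```

```bash
cat > fit.py <<'E'
from b import *
from scipy.optimize import least_squares
BOX=lambda L,v:[((-16,-45,16),(-10,45,64)),((-10,-13,22),(38,1,68)),None if 0 else ((L[0],17-v,26),(L[0]+40,25-v,68))]
def sdf(Q,lo,hi):
    lo,hi=np.array(lo),np.array(hi); q=abs(Q-(lo+hi)/2)-(hi-lo)/2
    return np.linalg.norm(np.maximum(q,0),axis=1)+np.minimum(q.max(1),0)
def fit(p,x0,v=0,free_v=False):
    X=cloud(p).reshape(-1,3); X=X[np.isfinite(X[:,0])]; X[:,2]+=.6
    def loc(x,X): 
        c,s=np.cos(x[2]),np.sin(x[2]); d=X[:,:2]-x[:2]
        return np.c_[d[:,0]*c+d[:,1]*s,-d[:,0]*s+d[:,1]*c,X[:,2]]
    Q=loc(x0,X); m=(Q[:,2]>36)&(Q[:,2]<74)&(abs(Q[:,0]-12)<45)&(abs(Q[:,1])<58); A=X[m]
    def f(x): 
        Q=loc(x,A); return np.min([sdf(Q,*b) for b in BOX([x[3]],x[4] if free_v else v)],0)
    r=least_squares(f,list(x0)+[-8]+([v] if free_v else []),loss="soft_l1",f_scale=1.5)
    return r.x,len(A),np.abs(r.fun).mean(),loc(r.x,X)
if __name__=="__main__":
  for n in("scene","top"):
    p=viewer.get_image(n); x,N,e,Q=fit(p,[625,-46,-.285])
    print(n,x[:2],np.degrees(x[2]),x[3],N,e)
    m=(Q[:,2]>16)&(Q[:,2]<26)&(Q[:,1]>48)&(Q[:,1]<90)&(abs(Q[:,0]+30)<80)
    print("ptr/clip pts",Q[m][np.argsort(-Q[m][:,0])])
    D=Q[(Q[:,2]>8)&(Q[:,2]<16)&(Q[:,0]>-110)&(Q[:,0]<-70)&(abs(Q[:,1])<80)];print("deck y",np.percentile(D[:,1],[1,99]))
    D=Q[(Q[:,2]>8)&(Q[:,2]<16)&(Q[:,0]<-70)&(Q[:,0]>-150)&(abs(Q[:,1])<60)];print("deck x front",np.percentile(D[:,0],[1]))
E
python3 fit.py
```

```text
scene [621.1 -50.3] -16.25763415910564 -6.572278615693376 681 0.7583148076622456
ptr/clip pts [[-12.5  52.3  21.1]
 [-13.6  50.4  21.2]
 [-14.   53.   19.7]
 [-14.2  48.3  20.8]
 [-14.8  55.8  18.6]
 [-14.8  51.2  16.6]
 [-15.1  55.8  21.8]
 [-16.6  49.4  20.3]
 [-17.3  52.   22. ]
 [-47.2  70.   16.9]
 [-49.8  71.2  16.8]
 [-50.2  66.5  20.9]
 [-51.   64.5  20.8]
 [-51.1  69.4  17.1]
 [-51.5  60.1  22.1]
 [-51.7  67.2  19.6]
 [-51.8  69.5  20.7]
 [-52.2  60.7  17.1]
 [-52.8  60.7  20.6]
 [-52.8  63.2  18.8]
 [-53.2  67.9  18.3]
 [-53.3  70.4  16.5]
 [-53.3  63.2  22.1]
 [-53.4  65.8  17.5]
 [-53.7  65.7  20.7]
 [-54.   68.4  16.3]
 [-54.2  63.8  17.3]
 [-55.4  66.7  16.7]
 [-57.8  67.8  16.3]
 [-58.2  61.1  16.6]]
deck y [-62.2  64.3]
deck x front [-125.8]
top [622.8 -47.3] -16.154972884274795 -6.097765553123465 420 1.2124503965707132
ptr/clip pts [[ 18.8  53.4  16.3]
 [ 12.   48.6  17. ]
 [  0.3  60.2  16.9]
 [-10.4  48.7  20.8]
 [-11.3  51.   21.3]
 [-11.8  53.5  20.3]
 [-12.2  48.2  18.4]
 [-12.9  55.6  22. ]
 [-13.5  50.3  20.5]
 [-13.8  52.9  18.5]
 [-16.2  49.4  21.7]
 [-19.5  56.2  16.3]
 [-45.3  70.7  16.1]
 [-47.   59.9  16.1]
 [-47.1  67.5  16.8]
 [-47.7  69.9  16.5]
 [-49.5  59.   16.7]
 [-50.3  66.1  21.3]
 [-51.1  71.2  17.6]
 [-51.2  60.7  21.3]
 [-51.4  68.2  22.8]
 [-51.9  63.   21. ]
 [-52.   65.8  18. ]
 [-52.6  60.5  16.4]
 [-52.8  68.1  18. ]
 [-53.2  70.6  16.3]
 [-53.4  62.8  17. ]
 [-54.2  65.1  17.1]
 [-54.7  67.5  16. ]
 [-55.1  59.6  17.4]
 [-55.6  69.7  16.9]
 [-55.7  62.   16.6]
 [-57.4  58.8  17.2]
 [-63.7  54.2  16.7]
 [-87.8  48.6  16.8]
 [-88.3  58.7  16. ]]
deck y [-62.4  63.9]
deck x front [-124.5]
```

```bash
cat > go.py <<'E'
from h import *
import sys
from scipy.spatial.transform import Rotation as R
S=np.array([622.,-48.8,0]); YAW=np.radians(-16.2)
c,s=np.cos(YAW),np.sin(YAW)
Rs=np.array([[c,-s,0],[s,c,0],[0,0,1.]])
def rows(l):
    o=manip.observe(); T=R.from_quat(o["tool_rot"]).as_matrix(); p=np.array(o["ee_pos"])
    d=T.T@(S+Rs@np.array(l)-p)/30
    want=np.c_[-Rs[:,0],Rs[:,1],[0,0,-1]]
    a=R.from_matrix(T.T@want).as_rotvec(degrees=True)
    print("row",d.round(3),"turn",(a/5).round(3)); print("local now",(Rs.T@(p-S)).round(1),"F",(Rs.T@o["wrist_force"]).round(1),"gap",o["finger_gap"],o["time_s"])
if __name__=="__main__": rows([float(v) for v in sys.argv[1:4]])
E
python3 go.py 14 0 150
```

```text
row [-20.864 -17.61    2.709] turn [ 0.    -0.     0.091]
local now [-616.1  523.3  231.3] F [-0.3 -0.   0. ] gap 85.45465192824113 1.6
```

```bash
python3 -m inch '[[-1,-0.85,0,0.09],[-2,-1.7,0,0.09],[-3,-2.55,0,0.09],[-4,-3.4,0,0.09],[-5,-4.25,0,0.09],[-6,-5.1,0,0.09],[-7,-5.95,0,0.09],[-8,-6.8,0,0.09],[-9,-7.6,0,0.09],[-10,-8.5,0,0.09],[-11,-9.3,0,0.09],[-12,-10.2,0,0.09],[-13,-11,0,0.09],[-14,-11.8,0,0.09],[-15,-12.7,0,0.09],[-16,-13.5,0,0.09],[-17,-14.4,0,0.09],[-18,-15.2,0,0.09],[-19,-16,0,0.09],[-20,-16.9,0,0.09]]' 1; python3 go.py 14 0 120
```

```text
time_s: 3.27
ee_pos: [617.3, -26.1, 231.5]
tool_rot: [0.14, 0.99, 0.0, 0.0]
wrist_force: [0.1, 0.6, -0.1]
finger_gap: 85.9
grip_force: 0.0
row [-0.826 -0.688  3.717] turn [0.008 0.005 0.013]
local now [-10.8  20.5 231.5] F [-0.   0.6 -0.1] gap 85.92980422535175 3.2667
```

```bash
python3 -m inch '[[-0.85,-0.7,0.8,0],[-0.85,-0.7,1.8,0],[-0.85,-0.7,2.8,0],[-0.85,-0.7,3.7,0],[-0.85,-0.7,3.7,0],[-0.85,-0.7,3.7,0]]' 1; python3 go.py 14 0 31
python3 - <<'E'
from h import *
a=viewer.get_image("scene")["frame"][90:290,130:380]
cv2.imwrite("pics/s2.png",cv2.resize(a,None,fx=3,fy=3,interpolation=cv2.INTER_CUBIC))
E
```

```text
time_s: 3.77
ee_pos: [633.6, -52.2, 118.9]
tool_rot: [0.141, 0.99, -0.0, -0.002]
wrist_force: [-0.2, -0.4, 0.4]
finger_gap: 85.4
grip_force: 0.0
row [-7.60e-02  2.00e-03  2.93e+00] turn [-0.008 -0.044  0.005]
local now [ 12.1  -0.  118.9] F [-0.1 -0.4  0.4] gap 85.39084094507386 3.7667
```

View pics/s2.png

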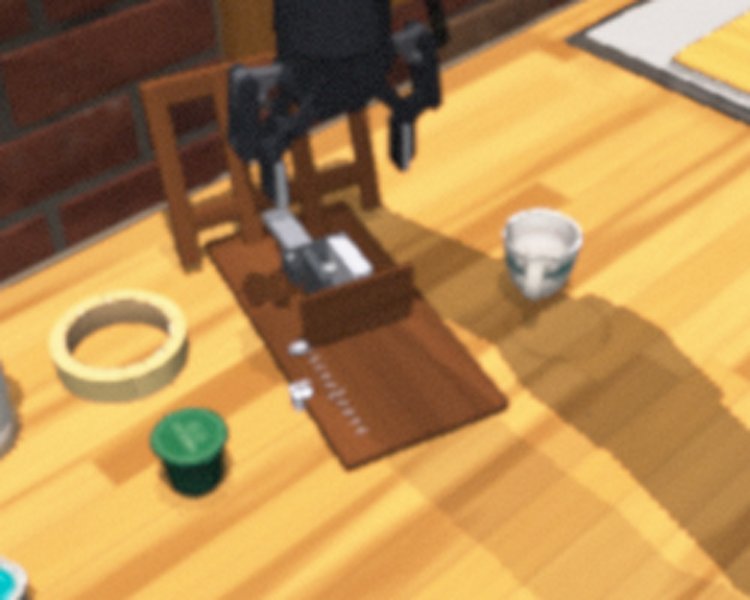

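The gripper (crop x 230–440) straddles the lever and block and is clear of the book rest. Descending.

```bash
python3 -m inch '[[-0.07,0,0.6,0],[-0.07,0,1.2,0],[-0.07,0,1.8,0],[-0.07,0,2.3,0],[-0.07,0,2.7,0],[-0.07,0,2.95,0],[-0.07,0,2.95,0],[-0.07,0,2.95,0]]' 1 && python3 go.py 14 0 30 && python3 -m inch '[[0,0,0,0],[0,0,0,0],[0,0,0,0],[0,0,0,0]]' 0.5; python3 go.py -5 0 30
```

```text
time_s: 4.48
ee_pos: [637.7, -53.0, 32.8]
tool_rot: [0.141, 0.99, 0.0, 0.001]
wrist_force: [-0.2, -0.5, -0.1]
finger_gap: 85.1
grip_force: 0.0
row [ 0.074 -0.012  0.092] turn [0.003 0.014 0.003]
local now [16.2  0.4 32.8] F [-0.  -0.6 -0.1] gap 85.08153020983642 4.4833
time_s: 4.82
ee_pos: [637.4, -53.0, 32.5]
tool_rot: [0.141, 0.99, 0.0, 0.001]
wrist_force: [1.0, -0.5, 0.0]
finger_gap: 64.4
grip_force: 0.0
row [ 0.699 -0.007  0.082] turn [0.003 0.012 0.001]
local now [16.   0.2 32.5] F [ 1.1 -0.3  0. ] gap 64.4486762491033 4.8167
```

```bash
python3 -m inch '[[0.2,0,0.05,0],[0.4,0,0.1,0],[0.5,0,0.1,0],[0.6,0,0.1,0],[0.7,0,0.1,0],[0.8,0,0.1,0],[0.9,0,0.1,0],[1,0,0.1,0],[1.1,0,0.1,0],[1.2,0,0.1,0],[1.3,0,0.1,0],[1.4,0,0.1,0],[1.5,0,0.1,0],[1.6,0,0.1,0],[1.6,0,0.1,0],[1.6,0,0.1,0]]'; python3 go.py -37 0 30
cat > m.py <<'E'
from fit import *
import go,sys
for n in("scene","top"):
    p=viewer.get_image(n);X=cloud(p).reshape(-1,3)
    Q=(X-go.S)@go.Rs; Q[:,2]+=.6
    m=(Q[:,2]>14)&(Q[:,2]<26)&(Q[:,1]>40)&(Q[:,1]<80)&(abs(Q[:,0]+40)<60); print(n,Q[m][np.argsort(-Q[m][:,0])][:45].round(0).tolist())
    for l in("pointer","clip_mark"):
        print(l,[(np.round(q["location"],1),round(q["conf"],2),((atz(p,q["location"],18)-go.S)@go.Rs).round(1)) for q in finder.pinpoint(p,l)[:2]])
    q=(Q[:,2]>42)&(Q[:,2]<66)&(abs(Q[:,1])>15)&(abs(Q[:,1])<44)&(Q[:,0]<0)&(Q[:,0]>-90)
    print("lip x pct",np.percentile(Q[q][:,0],[5,25,50,75]),q.sum())
    g=p["frame"]; uv=(slice(150,230),slice(200,290)) if n=="scene" else (slice(160,230),slice(215,295))
    cv2.imwrite(f"pics/{n}_{sys.argv[1]}.png",cv2.resize(g[uv],None,fx=6,fy=6,interpolation=cv2.INTER_CUBIC))
E
python3 m.py a
```

```text
time_s: 6.15
ee_pos: [590.5, -39.7, 28.9]
tool_rot: [0.141, 0.99, -0.0, -0.0]
wrist_force: [4.1, -2.1, -1.9]
finger_gap: 64.2
grip_force: 2.0
row [ 0.14  -0.    -0.037] turn [-0.002 -0.004  0.002]
local now [-32.8   0.   28.9] F [ 4.5 -0.9 -1.9] gap 64.17019326651517 6.15
scene [[14.0, 44.0, 14.0], [-45.0, 48.0, 20.0], [-46.0, 54.0, 18.0], [-47.0, 52.0, 21.0], [-47.0, 47.0, 22.0], [-48.0, 50.0, 20.0], [-48.0, 50.0, 18.0], [-48.0, 69.0, 17.0], [-48.0, 45.0, 22.0], [-48.0, 43.0, 24.0], [-48.0, 52.0, 19.0], [-49.0, 48.0, 17.0], [-49.0, 46.0, 20.0], [-49.0, 53.0, 17.0], [-49.0, 51.0, 16.0], [-49.0, 41.0, 21.0], [-49.0, 48.0, 15.0], [-49.0, 43.0, 22.0], [-50.0, 46.0, 14.0], [-50.0, 48.0, 22.0], [-50.0, 69.0, 17.0], [-50.0, 44.0, 14.0], [-51.0, 44.0, 18.0], [-51.0, 63.0, 20.0], [-51.0, 47.0, 19.0], [-51.0, 65.0, 21.0], [-51.0, 58.0, 21.0], [-51.0, 63.0, 15.0], [-51.0, 42.0, 20.0], [-52.0, 44.0, 21.0], [-52.0, 56.0, 15.0], [-52.0, 68.0, 18.0], [-52.0, 68.0, 21.0], [-52.0, 66.0, 20.0], [-52.0, 61.0, 21.0], [-53.0, 61.0, 18.0], [-53.0, 68.0, 15.0], [-53.0, 64.0, 20.0], [-53.0, 66.0, 18.0], [-
[... 450 characters left out ...]
0],[5,25,50,75]),q.sum())
                      ~~~~~~~~~~~~~^^^^^^^^^^^^^^^^^^^^^^^^
    return _quantile_unchecked(
        a, q, axis, out, overwrite_input, method, keepdims, weights)
    return _ureduce(a,
                    func=_quantile_ureduce_func,
    ...<5 lines>...
                    overwrite_input=overwrite_input,
                    method=method)
    r = func(a, **kwargs)
    result = _quantile(arr,
                       quantiles=q,
    ...<2 lines>...
                       out=out,
                       weights=wgt)
    slices_having_nans = np.isnan(arr[-1, ...])
                                  ~~~^^^^^^^^^
IndexError: index -1 is out of bounds for axis 0 with size 0
```

View pics/scene_a.png

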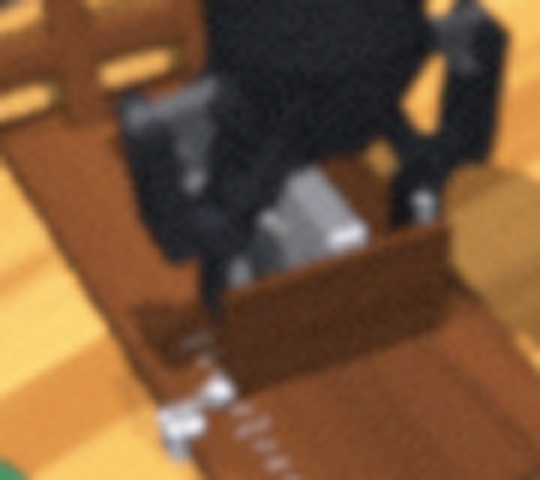

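```bash
cat > ov.py <<'E'
from h import *
import go,sys
def proj(p,X):
    T=p["T"]; q=(X-T[:3,3])@T[:3,:3]; K=p["K"]; u=q[...,0]/-q[...,2]*K[0,0]+K[0,2]; v=-q[...,1]/-q[...,2]*K[1,1]+K[1,2]; return np.stack([u,v],-1)
def view(p,img,r0,c0,h,w,f,x0,x1,lab):
    g=cv2.resize(img[r0:r0+h,c0:c0+w],None,fx=f,fy=f,interpolation=cv2.INTER_CUBIC)
    for x in range(x0,x1,5):
        a=[]
        for ys in((34,42),(72,82)):
            L=np.array([go.S+go.Rs@np.array([x,y,18.]) for y in ys]); uv=((proj(p,L)-[c0,r0]+.5)*f).astype(int)
            cv2.line(g,tuple(map(int,uv[0])),tuple(map(int,uv[1])),(0,255,255) if x%10 else (0,0,255),1,cv2.LINE_AA)
    return g
if __name__=="__main__":
    N=int(sys.argv[2]); ps=[viewer.get_image("scene") for _ in range(N)]
    A=np.mean([p["frame"].astype(float) for p in ps],0).astype(np.uint8); cv2.imwrite(f"pics/avg_{sys.argv[1]}.png",A)
    print(manip.observe()["time_s"], abs(ps[0]["frame"].astype(int)-ps[1]["frame"]).mean())
    g=view(ps[-1],A,196,212,45,45,12,-70,-20,1); 
    if len(sys.argv)>3:
        t=viewer.get_image("top"); b=view(t,cv2.imread("pics/top1.png"),178,220,40,26,12,-65,0,1)
        b=cv2.copyMakeBorder(b,0,g.shape[0]-b.shape[0],0,0,cv2.BORDER_CONSTANT); g=np.hstack([g[:,:480],b])
    cv2.imwrite(f"pics/ov_{sys.argv[1]}.png",g); print(g.shape)
E
python3 ov.py a 12 top
```

```text
7.05 1.722471449110243
(540, 792, 3)
```

View pics/ov_a.png

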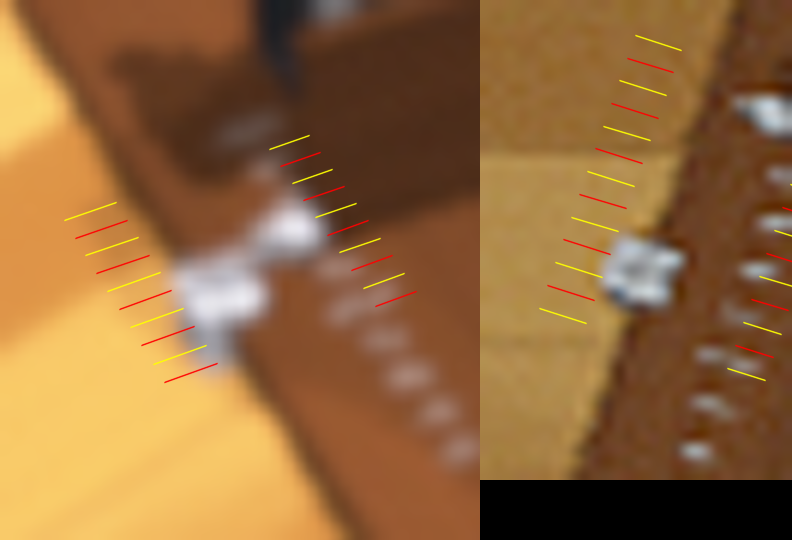

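```bash
cat > av.py <<'E'
from fit import *
import go,sys
G={"pointer":[],"clip_mark":[]};F=[];B={"clip":[]}
for i in range(int(sys.argv[1])):
    p=viewer.get_image("scene")
    for l in G:
        for q in finder.pinpoint(p,l)[:1]: G[l].append(list(((atz(p,q["location"],18)-go.S)@go.Rs)[:2])+[q["conf"]])
    x,N,e,Q=fit(p,[622-34*.96,-48.8+34*.279,-.2827]); F.append(list((go.Rs.T@(np.r_[x[:2],0]-go.S))[:2])+[np.degrees(x[2]),e])
    m=(Q[:,2]>17.5)&(Q[:,2]<25)&(Q[:,1]>57)&(Q[:,1]<78)&(abs(Q[:,0]+18)<14); B["clip"].append(np.median(Q[m],0)-[F[-1][0]*-1,0,0] if 0 else np.r_[np.median(Q[m],0),m.sum()])
for l in G: print(l,np.median(G[l],0),np.std(G[l],0),len(G[l])); print(np.round([g[0] for g in G[l]],1))
print("fit",np.mean(F,0),np.std(F,0)); print("clip in leg frame",np.mean(B["clip"],0)); print(manip.observe()["time_s"])
E
python3 av.py 12
```

```text
pointer [-49.2  48.9   0.8] [2.7 3.5 0.1] 12
[-47.4 -45.6 -50.7 -49.9 -46.6 -47.7 -54.3 -52.2 -44.7 -48.6 -50.1 -51.8]
clip_mark [-47.3  58.5   0.5] [26.8 35.6  0.1] 12
[ 34.9 -45.1 -55.1 -53.9 -52.9 -47.3 -47.2 -46.1 -42.3   4.6 -55.1 -48.5]
fit [-33.8  -1.4 -16.2   2. ] [0.1 0.1 0.1 0. ]
clip in leg frame [-18.8  65.4  19.9  12.3]
8.9
```

```bash
python3 -m inch '[[0.05,0,0,0],[0.1,0,0,0],[0.15,0,0,0],[0.17,0,0,0],[0.17,0,0,0],[0.17,0,0,0],[0.17,0,0,0]]'; python3 go.py -38 0 30; python3 ov.py b 12
cat > dp.py <<'E'
from fit import *
import go
P=[];C=[];F=[]
for i in range(10):
    p=viewer.get_image("scene"); x,N,e,Q=fit(p,[622-39*.96,-48.8+39*.279,-.2827]); F.append((go.Rs.T@(np.r_[x[:2],0]-go.S))[:2])
    b=(Q[:,2]>16.5)&(Q[:,2]<24)&(abs(Q[:,0]+14)<14)
    P.append(Q[b&(Q[:,1]>47)&(Q[:,1]<56)]); C.append(Q[b&(Q[:,1]>59)&(Q[:,1]<74)])
P=np.vstack(P);C=np.vstack(C);print("leg",np.mean(F,0),"ptr",P.mean(0),len(P),"clip",C.mean(0),len(C))
for lo in range(44,74,3):
    A=np.vstack([P,C]);m=(A[:,1]>=lo)&(A[:,1]<lo+3); 
    if m.sum(): print(lo,np.percentile(A[m][:,0],[5,50,95]),m.sum())
E
python3 dp.py
```

```text
time_s: 9.48
ee_pos: [585.9, -38.3, 28.8]
tool_rot: [0.141, 0.99, -0.0, -0.0]
wrist_force: [3.6, -3.9, 1.0]
finger_gap: 64.0
grip_force: 2.1
row [ 0.013 -0.001 -0.039] turn [-0.001 -0.001  0.001]
local now [-37.6   0.   28.8] F [ 4.5 -2.7  1. ] gap 64.0380810127049 9.4833
10.0833 1.725248548719618
(540, 540, 3)
leg [-39.1  -1.5] ptr [-14.8  51.3  19.5] 110 clip [-14.1  65.8  19. ] 177
47 [-17.3 -15.7 -13.4] 37
50 [-18.1 -14.6 -13.3] 36
53 [-15.6 -13.5 -11.9] 37
59 [-17.  -13.9 -11.4] 32
62 [-17.7 -13.2 -11.9] 39
65 [-18.8 -14.2 -11.4] 51
68 [-18.8 -14.4  -8.6] 46
71 [-17.8 -11.8 -11.2] 9
```

View pics/ov_b.png

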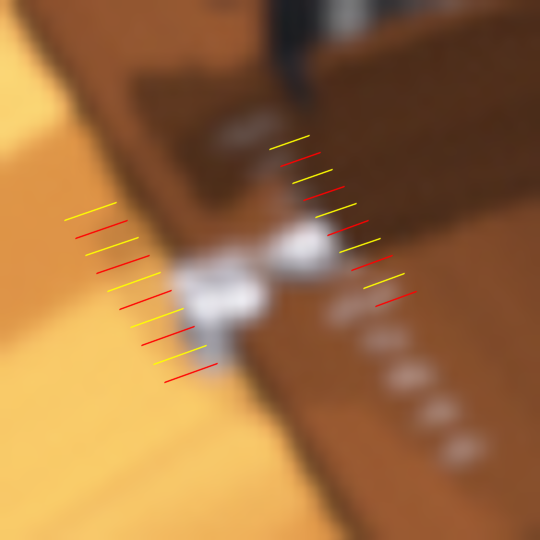

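Pointer (303,243) and clip (220,280) now lie along the same stand-y line: depth puts the pointer tip at -13.5 and the clip at about -13.9 in leg frame. Closing the lever.

```bash
python3 -m inch '[[0.01,0,0,0],[0.01,0,0,0],[0.01,0,0,0],[0.01,0,0,0],[0.01,0,0,0],[0.01,0,0,0],[0.01,0,0,0],[0.01,0,0,0],[0.01,0,0,0],[0.01,0,0,0],[0.01,0,0,0],[0.01,0,0,0]]' -1; python3 go.py -38 0 30; python3 dp.py; python3 ov.py c 10
```

```text
time_s: 11.58
ee_pos: [587.3, -38.5, 30.2]
tool_rot: [0.141, 0.99, 0.0, 0.002]
wrist_force: [2.8, -4.5, 8.5]
finger_gap: 24.6
grip_force: 61.7
row [ 0.06  -0.006  0.006] turn [0.007 0.037 0.001]
local now [-36.2   0.2  30.2] F [ 4.  -3.5  8.5] gap 24.553133730782566 11.5833
leg [-38.2  -1.5] ptr [-14.   51.1  19.6] 119 clip [-14.9  65.9  19. ] 173
47 [-16.6 -14.6 -10. ] 49
50 [-16.7 -14.1 -12. ] 42
53 [-15.2 -13.9 -13. ] 28
59 [-19.3 -14.5 -12.1] 31
62 [-17.  -14.1 -12.2] 38
65 [-19.6 -14.7 -11.6] 49
68 [-19.1 -14.8  -9.9] 45
71 [-18.6 -16.8 -12.3] 10
12.5833 1.727388170030382
(540, 540, 3)
```

View pics/ov_c.png

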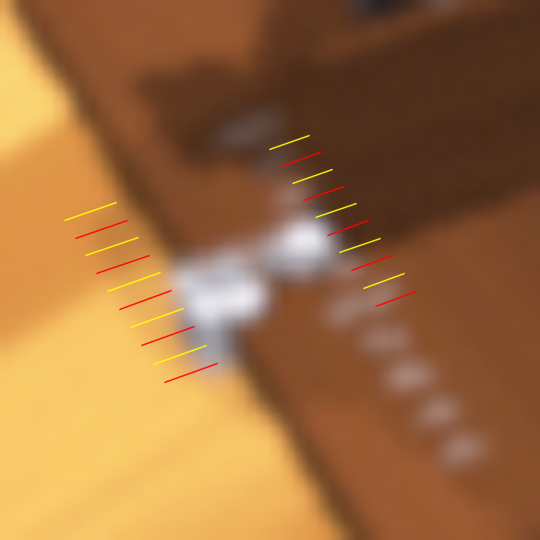

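Lever is shut (gap 24.6 mm, 62 N grip). The leg slipped back about 1 mm during closing, so I'll draw it out again while held.

```bash
python3 -m inch '[[0.02,0,0,0],[0.04,0,0,0],[0.04,0,0,0],[0.04,0,0,0],[0.04,0,0,0],[0.04,0,0,0],[0.04,0,0,0],[0.04,0,0,0],[0.04,0,0,0],[0.04,0,0,0]]' -1; python3 go.py -38 0 30; python3 dp.py
```

```text
time_s: 13.42
ee_pos: [586.2, -38.2, 30.2]
tool_rot: [0.141, 0.99, 0.0, 0.002]
wrist_force: [2.8, -4.9, 7.7]
finger_gap: 24.5
grip_force: 61.7
row [ 0.022 -0.005  0.006] turn [0.007 0.037 0.   ]
local now [-37.4   0.2  30.2] F [ 4.1 -3.9  7.7] gap 24.54094201355842 13.4167
leg [-39.3  -1.5] ptr [-14.2  51.2  19.8] 115 clip [-13.8  65.7  19.1] 176
47 [-17.5 -14.7 -10.4] 43
50 [-17.3 -14.6 -11.8] 36
53 [-15.5 -13.3 -12.1] 36
59 [-17.5 -13.3 -11.8] 36
62 [-17.4 -13.3 -11.6] 42
65 [-17.8 -13.8 -10.8] 45
68 [-18.8 -13.7  -8.6] 46
71 [-17.8 -12.  -11.3] 7
```

```bash
python3 -c "
from workcell import manip
print(manip.hand_in())"
```

```text
the job is handed in; nothing more can be done
None
```

The job is handed in, with no verdict returned: the leg is drawn out about 39 mm with its pointer within about 1 mm of the clip, and the lever is squeezed shut at 62 N. The leg slipped back about 1 mm while the lever closed, and I corrected that with the grip still held.

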